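# Swap the open paint bottle in the craft-room rack

## Task

I am done with the blue paint and want the orange next. In the leaning rack, first press the blue bottle's push-pull cap down until it snaps fully shut, then pull the orange bottle's cap up until it snaps fully open. Leave the green bottle's cap shut and do not shift the mug or the tape roll that lies on top of the rack.

Things in the scene. Friction and masses are not known exactly. Their poses are not given: they have to be found in the camera images.
- rack: plywood paint rack fixed to the table, 190 deep, 246 wide, 326 high; origin at the centre of its underside, x axis to its back, y along its width, z up. Three paint bottles (47 mm across) are fixed in it side by side, 70 mm apart, leaning 35 degrees towards its front (-x), caps foremost; which colour is where varies. Side boards start 10 mm in front of the origin, 113 mm to either side. Mind the black lamp pole, 30 mm thick, upright at x 0.63, y -0.08
- ledge_edge (a point): middle of the lower front edge of the rack's top ledge, 296 mm high and 28 mm in front of the rack's origin. The ledge overhangs the bottles, so a cap is reached along its own leaning axis; nothing stands within 95 mm of that axis on the ledge's side, beyond the cap
- blue_cap_top (a point): centre of the flat top of the blue cap's nozzle, moving with the cap. z axis: the bottle's axis, up and out of the bottle, 35 degrees from vertical; y axis: level, along the rack's width. The blue cap is a ribbed cylinder 25 mm across and 30 long with a nozzle 14 wide and 8 long on top (38 in all); below it is a white collar 29 mm across. Shut, this point is 53 mm in front of the rack's origin, 154 mm high
- blue_cap (a joint): slide of the blue push-pull cap along its bottle's axis, m: 0 = home (shut), 0.016 = pulled out to its stop (open; the cap is captive). A snap detent crests at about 0.0075 and pushes the cap away from there, to shut or open; moving it takes 6 to 10 N along the axis either way, and it stays where it snaps. Starts open, 0.0140 to 0.0160.
- orange_cap_top (a point): centre of the flat top of the orange cap's nozzle, moving with the cap. z axis: the bottle's axis, up and out of the bottle, 35 degrees from vertical; y axis: level, along the rack's width. The orange cap is a ribbed cylinder 25 mm across and 30 long with a nozzle 14 wide and 8 long on top (38 in all); below it is a white collar 29 mm across. Shut, this point is 53 mm in front of the rack's origin, 154 mm high
- orange_cap (a joint): slide of the orange push-pull cap along its bottle's axis, m: 0 = home (shut), 0.016 = pulled out to its stop (open; the cap is captive). A snap detent crests at about 0.0075 and pushes the cap away from there, to shut or open; moving it takes 6 to 10 N along the axis either way, and it stays where it snaps. Starts shut.
- green_cap_top (a point): centre of the flat top of the green cap's nozzle, moving with the cap. z axis: the bottle's axis, up and out of the bottle, 35 degrees from vertical; y axis: level, along the rack's width. The green cap is a ribbed cylinder 25 mm across and 30 long with a nozzle 14 wide and 8 long on top (38 in all); below it is a white collar 29 mm across. Shut, this point is 53 mm in front of the rack's origin, 154 mm high
- green_cap (a joint): slide of the green push-pull cap along its bottle's axis, m: 0 = home (shut), 0.016 = pulled out to its stop (open; the cap is captive). A snap detent crests at about 0.0075 and pushes the cap away from there, to shut or open; moving it takes 6 to 10 N along the axis either way, and it stays where it snaps. Starts shut.
- tape_ledge_mid (a point): green paper-tape roll lying on the rack's top ledge, 52 mm across, 15 high; its centre (bystander)
- mug_mid (a point): white mug, 79 mm across, 128 high; its centre, half-way up (bystander)

How it is judged (in metres and radians):
On the way, in this order (a step that is already met when the one before it is completed fails the run):
1. the blue cap is pressed shut while the orange one is still shut (value of joint blue_cap below 0.003 m and value of joint orange_cap below 0.005 m), for 0.2 s.
2. the orange cap is pulled open (value of joint orange_cap above 0.013 m), for 0.2 s.
At the end, for the whole second after the job is handed in: the blue cap is shut (within 3 mm of home), the orange cap is open (within 3 mm of its open stop), and the green cap is still shut (within 3 mm of home) (value of joint each of blue_cap, green_cap below 0.003 m and value of joint orange_cap above 0.013 m); the robot touches nothing.
It fails at once if the green cap is pulled up by more than 5 mm (value of joint green_cap above 0.005 m).
It fails at once if the mug or the tape roll on the rack is knocked more than 30 mm from its place (distance of any of tape_ledge_mid, mug_mid from where it was at the start of the episode above 0.03 m).
It also fails if it takes over 48 s, if anything falls off the work surface, if the arm or the gripper's body presses on something with over 40 N, if the wrist force passes 120 N, or if a joint passes its speed limit or range.

## Robot

A 6-joint arm with a two-finger parallel gripper is mounted at the origin on a cart in front of the work surface, level with it; the furniture and walls round the work are solid. World frame = base frame: x ahead of the robot, y to its left, z up, the work surface at z = 0. Lengths are in m, angles in degrees, forces in N, time in s.
With the tool pointing down it reaches from about 0.25 to 0.725 m from the base axis. Payload 9.7 kg.
Tool frame: the origin (TCP) lies between the finger pads; the fingertips stand 11 mm ahead of it and the grasp point (between the pads) lies 8 mm behind it; z points along the fingers, x is the direction in which the jaws open and shut, and the axes are right-handed (so a half turn about z gives the same grasp; the last joint's range is limited). The gripper opens to 85 mm and grips with 20 to 120 N. Pads are 22 mm wide; open, the fingers measure 114 mm over their backs; the gripper's body (76 mm by 85 mm) begins 54 mm behind the grasp point. The pads swing forward as they close: fully open they stand 13 mm farther back than shut.
Start: joints at [74.714, 4.979, 10.078, 95.1, 0, 90], TCP at [0.145, 0.531, 0.242] pointing down, gripper open.
Joint ranges: [-179.16, 179.16], [-48.56, 103.87], [-65.8, 70.77], [-126.05, 130.52], [-82.76, 87.17], [-180, 180]. Speed limits (degrees/s): [127.2, 127.2, 147.25, 180, 180, 180].

## Interface

Orientations are given as [roll, pitch, yaw] about the fixed x, y, z axes, in that order (R = Rz(yaw) Ry(pitch) Rx(roll)).
In Python, from workcell import get_obs, camera, job_done gives the robot as it stands.
- The arm moves only by the tool arm_command, never from a script. Its argument "increments" is a list of rows, each a list of 2 entries, a list of its own where there are three numbers: the shift along the tool's x, y, z in units of 25 mm (1.0 is 25 mm), then the turn about the tool's z in units of 6 degrees (1.0 is 6 degrees). In form: [[[dx, dy, dz], roll], ...]. A call has 1 to 5 rows; each row is the pose to reach, as a shift and turn from the pose measured when the call began, along the tool's axes at that moment; what a row does not reach only later rows make up. A row lasts 1/10 s, in which the tool goes at most 50 mm and 8.59 degrees, less where a joint would pass 70% of its speed; a pose out of reach is approached as far as the arm can. A call with a gripper value outside its range is refused whole. "claw" is the closure, from -1 (fully open) to 1 (shut), so that 0 is half open, set as the call begins (left out, the last holds). The fingers move at their own pace and stop on an object; "force" is the grip in N (left out, the last holds). Time passes only in rows, so rows that repeat a pose let the fingers close. It gives the time, the measured TCP pose, the force and the opening at its end, in the units of the state.
- get_obs(): the state, without advancing time (a new reading comes with each control period).
- camera(name): name is "scene" or "side" or "wrist"; returns a dict with "frame" (400x640x3 uint8, red, green, blue), "range_z" (400x640 float32, m along the optical axis (not along the pixel's ray), 0 where there is no reading), "K" (3x3 intrinsics, pixels), "R" (3x3) and "t" (3): a world point X has camera coordinates R X + t; the wrist camera has in their place "hand_eye" (4x4, takes a point from camera to tool coordinates, whose origin is the TCP and whose axes are the tool frame's). Camera axes: x right, y down, z forward; pixel columns grow to the right and rows downward; lengths in m; the calibration is good to about 2 mm. A picture is of the moment at which its call begins: read the wrist's pose just before it.
- job_done(): hands the job in, once; it reports no verdict.
The state is a dict: "time": time; "q": joint angles; "qd": joint speeds; "joint_efforts": joint torques, N m; "ee_pos": TCP position; "tcp_rot": TCP orientation; "wrist_force": force on the tool from outside, world axes, zero at the start; "torque": the same for the moment, N m; "opening": finger opening in m.
Only numpy, scipy, OpenCV 4.12 (cv2) and the standard library are available. Lean on these libraries where they do the work, as an engineer would, in place of code of your own. Each camera call takes 0.05 s, during which the arm holds its last target.

## Working session

There is one attempt and no reset: what is moved stays moved. The work goes in short steps, Python scripts to look and compute and a tool call to move; the robot and the scene stay as the last step left them, time stands still between calls to the robot, and variables do not carry over. Pictures are saved under pics/ and viewed, and the job is handed in when it is done.

Besides the shell and the picture viewer there is one more tool, called after "Request:" by a JSON object that holds its "api" and its "payload", one argument or row to a line. arm_command: Moves the arm, as the interface text tells. Its arguments: {"type":"object","properties":{"increments":{"type":"array"},"claw":{"type":"number"},"force":{"type":"number"}},"required":["increments"]}

```bash
ls; mkdir -p pics; python3 - <<'E'
from workcell import get_obs,camera
import cv2,numpy as np
o=get_obs();print(o)
for n in ("scene","side","wrist"):
    c=camera(n);cv2.imwrite(f"pics/{n}0.png",c["frame"][:,:,::-1]);np.savez(f"{n}0.npz",**c)
    print(n,c["K"],c.get("R"),c.get("t"),c.get("hand_eye"))
E
```

```text
pics
{'time': 0.0, 'q': array([ 7.47127180e+01,  5.00971673e+00,  1.00353106e+01,  9.50994107e+01,
       -3.07049872e-04,  8.99998329e+01]), 'qd': array([ 0.06931966, -0.06885348, -0.08634927, -0.0281649 , -0.0683252 ,
        0.03873187]), 'joint_efforts': array([ 1.32431713e-03, -5.20384920e+01,  4.64807296e+01,  1.61615212e-02,
       -7.96650255e-06,  2.49581412e-06]), 'ee_pos': array([0.1449583 , 0.53033521, 0.241604  ]), 'tcp_rot': array([1.79999693e+02, 7.38168278e-02, 7.47128851e+01]), 'wrist_force': array([ 0.26303005, -0.17569615, -0.38501812]), 'torque': array([-0.01387915,  0.01187278,  0.06276594]), 'opening': 0.085068961344415}
scene [[505.17045932   0.         315.07604129]
 [  0.         505.17045932 203.6135932 ]
 [  0.           0.           1.        ]] [[ 0.74994742 -0.66149065  0.00299673]
 [-0.46520878 -0.53062791 -0.70853003]
 [ 0.47027614  0.52996617 -0.70567429]] [-0.22928419  0.51942135  0.68574663] None
side [[519.5363625    0.         330.08957908]
 [  0.         519.5363625  187.70641914]
 [  0.           0.           1.        ]] [[ 0.87560746 -0.48256592 -0.02101689]
 [-0.23048852 -0.37918778 -0.89615382]
 [ 0.42448395  0.78952312 -0.44324556]] [-0.32494205  0.39522598  0.61177783] None
wrist [[313.74521369   0.         322.10688566]
 [  0.         313.74521369 198.43036072]
 [  0.           0.           1.        ]] None None [[ 9.99999570e-01  7.68612033e-04 -5.19363026e-04 -3.85458137e-04]
 [-5.85183039e-04  9.57113444e-01  2.89712812e-01 -7.26911199e-02]
 [ 7.19766089e-04 -2.89712384e-01  9.57113482e-01 -1.31877989e-01]
 [ 0.00000000e+00  0.00000000e+00  0.00000000e+00  1.00000000e+00]]
```

View pics/scene0.png

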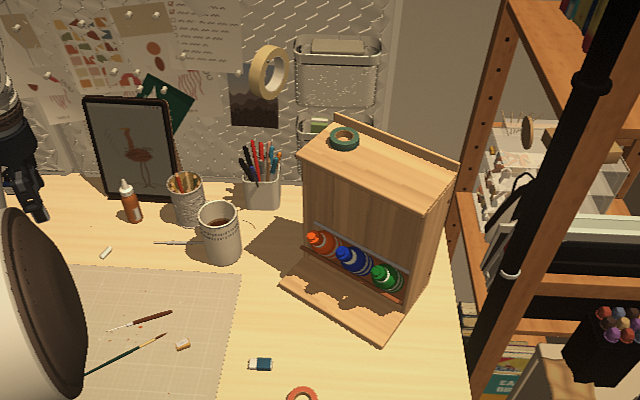

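View pics/side0.png

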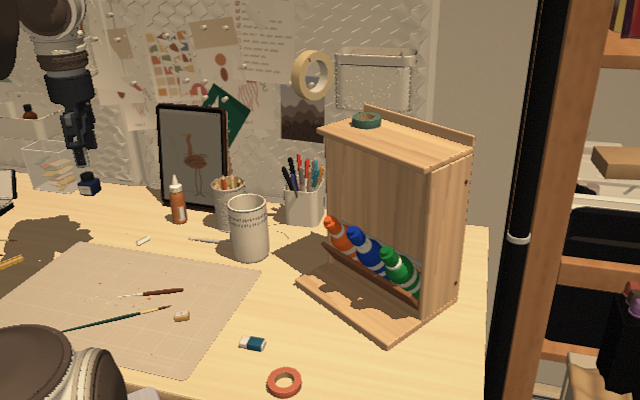

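View pics/wrist0.png

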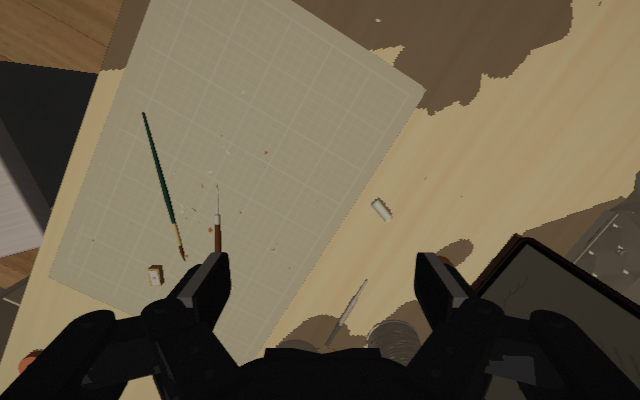

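```bash
cat > h.py <<'E'
import numpy as np,cv2
def pts(c):
    K=c["K"];z=c["range_z"].astype(float);v,u=np.indices(z.shape)
    P=np.stack([(u-K[0,2])/K[0,0]*z,(v-K[1,2])/K[1,1]*z,z],-1)
    return (P-c["t"])@c["R"]   # world
E
python3 - <<'E'
from h import *
for n,box in(("scene",(270,400,200,310)),("side",(310,430,200,300))):
    c=np.load(n+"0.npz");P=pts(c);hsv=cv2.cvtColor(c["frame"],cv2.COLOR_RGB2HSV)
    b=np.zeros(hsv.shape[:2],bool);b[box[2]:box[3],box[0]:box[1]]=1
    ok=c["range_z"]>0
    for nm,lo,hi in(("orange",3,13),("blue",105,125),("green",50,80)):
        m=b&ok&(hsv[...,0]>=lo)&(hsv[...,0]<=hi)&(hsv[...,1]>170)
        q=P[m];v,u=np.nonzero(m)
        t=q[q[:,2]>np.percentile(q[:,2],97)-.004]
        print(n,nm,m.sum(),u.mean(),v.mean(),q.mean(0).round(3),"hi",t.mean(0).round(4),t[:,2].max())
    # rack top
    m=ok&(abs(P[...,2]-.326)<.006)&(P[...,0]>.3)&(P[...,1]<.6)
    v,u=np.nonzero(m);print("top",m.sum(),u.min(),u.max(),v.min(),v.max())
    if m.sum():
        r=cv2.minAreaRect((P[m][:,:2]*1000).astype(np.float32));print(r,cv2.boxPoints(r))
    for h in(.296,.154):pass
    g=b
E
python3 - <<'E'
import cv2
a=cv2.imread('pics/side0.png')[190:310,300:460];cv2.imwrite('pics/sc.png',cv2.resize(a,None,fx=5,fy=5,interpolation=2))
E
```

```text
scene orange 1027 338.51606621226875 256.317429406037 [0.538 0.195 0.09 ] hi [0.5016 0.228  0.1528] 0.1591853966490285
scene blue 194 347.0670103092784 254.87113402061857 [0.52  0.156 0.144] hi [0.5073 0.1584 0.166 ] 0.16934091467203216
scene green 74 382.7432432432432 273.47297297297297 [0.543 0.089 0.136] hi [0.5307 0.0929 0.1557] 0.15779762609771883
top 3101 206 568 61 242
((634.9296264648438, 224.83169555664062), (472.1202087402344, 665.9349365234375), 45.18251037597656) [[ 232.35016  292.07352]
 [ 704.7348  -177.31125]
 [1037.509    157.58987]
 [ 565.12445  626.9746 ]]
side orange 552 339.8967391304348 237.2826086956522 [0.516 0.221 0.113] hi [0.499  0.2282 0.1544] 0.1583886070947925
side blue 624 365.35737179487177 248.57692307692307 [0.53  0.154 0.121] hi [0.5063 0.1578 0.1655] 0.16988445160378032
side green 537 398.7150837988827 269.0595903165736 [0.553 0.087 0.11 ] hi [0.53   0.0913 0.1538] 0.15857145880192805
top 3161 263 639 75 187
((670.8493041992188, 190.3427734375), (473.736328125, 768.4970703125), 45.01194381713867) [[ 231.63176  294.46487]
 [ 775.15454 -248.83133]
 [1110.0669    86.22067]
 [ 566.54407  629.51685]]
```

View pics/sc.png

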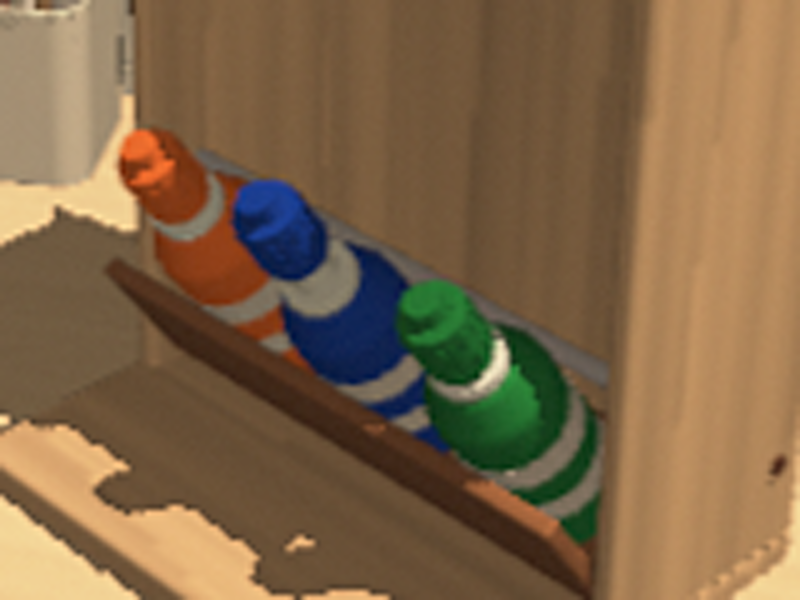

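```bash
python3 - <<'E'
from h import *
for n in("scene","side"):
    c=np.load(n+"0.npz");P=pts(c);ok=c["range_z"]>0
    m=ok&(abs(P[...,2]-.326)<.004)&(P[...,0]>.45)&(P[...,0]<.8)&(P[...,1]<.35)&(P[...,1]>-0.02)
    k,l,s,_=cv2.connectedComponentsWithStats(m.astype(np.uint8));i=1+s[1:,4].argmax();m=l==i
    r=cv2.minAreaRect((P[m][:,:2]*1000).astype(np.float32));print(n,s[i],np.median(P[m][:,2]),r,cv2.boxPoints(r).round(1).tolist())
    mg=ok&(P[...,2]>.334)&(P[...,2]<.345)&(P[...,0]>.45)&(P[...,0]<.75)&(abs(P[...,1]-.2)<.15);print("tape?",P[mg].mean(0),mg.sum())
    # front panel: normal of points above caps
    y,x=(slice(180,215),slice(320,390)) if n=="scene" else (slice(160,200),slice(340,410))
    Q=P[y,x].reshape(-1,3);u,s_,vt=np.linalg.svd(Q-Q.mean(0),full_matrices=0);print("panel",Q.mean(0),vt[2],s_[2]/len(Q)**.5,np.degrees(np.arctan2(vt[2][1],vt[2][0])))
E
```

```text
scene [334 111 127  55 501] 0.3251790251221645 ((651.4141845703125, 190.165771484375), (9.425857543945312, 245.12501525878906), 12.569293022155762) [[620.0999755859375, 308.79998779296875], [673.5, 69.5], [682.7000122070312, 71.5999984741211], [629.2999877929688, 310.79998779296875]]
tape? [0.70702597 0.3277327  0.3395635 ] 189
panel [0.60451327 0.22931309 0.18076907] [-0.65718565 -0.41398127 -0.62986231] 0.015871651677424742 -147.79192380805503
side [364 103 112  36 436] 0.3254467115298196 ((650.400634765625, 191.84906005859375), (8.813910484313965, 246.85157775878906), 12.416465759277344) [[619.5999755859375, 311.3999938964844], [672.5999755859375, 70.4000015258789], [681.2000122070312, 72.30000305175781], [628.2000122070312, 313.29998779296875]]
tape? [0.71011199 0.3272681  0.33944237] 193
panel [0.61257903 0.25673637 0.19180245] [-0.43909718 -0.39712809 -0.80590505] 0.02023480640441376 -137.87319241931917
```

Request:
{"api": "arm_command", "payload": {
  "increments": [
    [[-14.3,14.5,-3.5],-4.6],
    [[-14.3,14.5,-3.5],-4.6],
    [[-14.3,14.5,-3.5],-4.6],
    [[-14.3,14.5,-3.5],-4.6],
    [[-14.3,14.5,-3.5],-4.6]
  ]
}}

```text
time: 0.65
ee_pos: [0.2667, 0.3199, 0.2839]
tcp_rot: [-180.0, 0.1, 102.5]
wrist_force: [1.6, 0.8, -0.1]
opening: 0.0852
```

```bash
cat >> h.py <<'E'
from scipy.spatial.transform import Rotation as Ro
def st():
    from workcell import get_obs
    o=get_obs();R=Ro.from_euler('xyz',o["tcp_rot"],degrees=True).as_matrix()
    print("t",round(o["time"],2),"q",o["q"].round(2),"p",o["ee_pos"].round(4),"rpy",o["tcp_rot"].round(2),"F",o["wrist_force"].round(1),"op",round(o["opening"],4))
    with open("log.txt","a") as f:f.write(repr((o["q"].tolist(),o["ee_pos"].tolist(),o["tcp_rot"].tolist()))+"\n")
    return o,R
def go(target,yaw=102.5):
    o,R=st();d=R.T@(np.array(target)-o["ee_pos"])
    print("units",(d/.025).round(2),"len",np.linalg.norm(d).round(3),"toolz",R[:,2].round(3),"toolx",R[:,0].round(3))
E
python3 -c "
from h import *
go([.40,.09,.33])"
```

```text
t 0.65 q [ 5.0210e+01 -1.1860e+01 -1.2500e+00  1.0067e+02 -3.0000e-02  3.7750e+01] p [0.2667 0.3199 0.2839] rpy [-1.7997e+02  6.0000e-02  1.0246e+02] F [ 1.6  0.8 -0.1] op 0.0852
units [-10.13   3.22  -1.84] len 0.27 toolz [-0.    -0.001 -1.   ] toolx [-0.216  0.976 -0.001]
```

Request:
{"api": "arm_command", "payload": {
  "increments": [
    [[-10.1,3.2,-1.8],0],
    [[-10.1,3.2,-1.8],0],
    [[-10.1,3.2,-1.8],0],
    [[-10.1,3.2,-1.8],0],
    [[-10.1,3.2,-1.8],0]
  ]
}}

```text
time: 1.15
ee_pos: [0.3897, 0.1061, 0.3261]
tcp_rot: [180.0, 0.1, 102.5]
wrist_force: [0.7, 0.4, -0.4]
opening: 0.0855
```

```bash
python3 -c "
from h import *
go([.40,.0887,.33])"
```

```text
t 1.15 q [ 1.5260e+01 -1.1880e+01  3.6100e+00  1.0548e+02 -5.0000e-02  2.8000e+00] p [0.3897 0.1061 0.3261] rpy [1.7999e+02 5.0000e-02 1.0247e+02] F [ 0.7  0.4 -0.4] op 0.0855
units [-0.77  0.25 -0.16] len 0.021 toolz [ 0.    -0.001 -1.   ] toolx [-0.216  0.976 -0.001]
```

Request:
{"api": "arm_command", "payload": {
  "increments": [
    [[-0.8,0.25,-2],0],
    [[-0.8,0.25,-4],0],
    [[-0.8,0.25,-6],0],
    [[-0.8,0.25,-8],0],
    [[-0.8,0.25,-8],0]
  ]
}}

```text
time: 1.65
ee_pos: [0.401, 0.0881, 0.5276]
tcp_rot: [179.5, 0.1, 102.4]
wrist_force: [-3.4, -1.0, 0.0]
opening: 0.0858
```

```bash
python3 -c "
from h import *
go([.40,.0887,.7])"
```

```text
t 1.65 q [ 1.2420e+01  5.3700e+00  4.6360e+01  1.3053e+02 -5.0000e-02 -2.0000e-02] p [0.401  0.0881 0.5276] rpy [1.7953e+02 5.0000e-02 1.0244e+02] F [-3.4 -1.   0. ] op 0.0858
units [ 0.03  0.02 -6.9 ] len 0.172 toolz [ 0.008  0.001 -1.   ] toolx [-0.215  0.977 -0.001]
```

Request:
{"api": "arm_command", "payload": {
  "increments": [
    [[0,0,-1],0],
    [[0,0,-2],0],
    [[0,0,-2],0]
  ]
}}

```text
time: 1.95
ee_pos: [0.3966, 0.0872, 0.5424]
tcp_rot: [177.3, 0.1, 102.4]
wrist_force: [0.0, 0.7, -0.6]
opening: 0.0853
```

```bash
python3 -c "
from h import *
go([.40,.0887,.7])"
```

```text
t 1.95 q [ 1.2430e+01  4.5000e+00  4.7690e+01  1.3051e+02 -5.0000e-02 -2.0000e-02] p [0.3966 0.0872 0.5424] rpy [1.7731e+02 5.0000e-02 1.0244e+02] F [ 0.   0.7 -0.6] op 0.0853
units [ 0.03  0.44 -6.29] len 0.158 toolz [ 0.046  0.009 -0.999] toolx [-0.215  0.977 -0.001]
```

Request:
{"api": "arm_command", "payload": {
  "increments": [
    [[0,0,-8],0],
    [[0,0,-8],0],
    [[0,0,-8],0],
    [[0,0,-8],0],
    [[0,0,-8],0]
  ]
}}

```text
time: 2.45
ee_pos: [0.3838, 0.0844, 0.5622]
tcp_rot: [174.4, 0.1, 102.4]
wrist_force: [0.1, 0.2, 0.7]
opening: 0.0856
```

```bash
python3 -c "
from h import *
go([.40,.0887,.7])"
```

```text
t 2.45 q [ 1.2430e+01  2.4800e+00  4.8570e+01  1.3046e+02 -5.0000e-02 -1.0000e-02] p [0.3838 0.0844 0.5622] rpy [1.7437e+02 5.0000e-02 1.0244e+02] F [0.1 0.2 0.7] op 0.0856
units [ 0.02  1.21 -5.42] len 0.139 toolz [ 0.096  0.02  -0.995] toolx [-0.215  0.977 -0.001]
```

Request:
{"api": "arm_command", "payload": {
  "increments": [
    [[0,4,-8],0],
    [[0,4,-8],0],
    [[0,4,-8],0],
    [[0,4,-8],0],
    [[0,4,-8],0]
  ]
}}

```text
time: 2.95
ee_pos: [0.4263, 0.0938, 0.5767]
tcp_rot: [171.5, 0.1, 102.4]
wrist_force: [0.7, 0.1, -0.0]
opening: 0.0852
```

```bash
python3 -c "
from h import *
go([.40,.0887,.7])"
```

```text
t 2.95 q [ 1.2440e+01  8.3900e+00  5.7320e+01  1.3046e+02 -5.0000e-02 -1.0000e-02] p [0.4263 0.0938 0.5767] rpy [1.7153e+02 6.0000e-02 1.0244e+02] F [ 0.7  0.1 -0. ] op 0.0852
units [ 0.02 -0.33 -5.04] len 0.126 toolz [ 0.144  0.031 -0.989] toolx [-0.215  0.977 -0.001]
```

Request:
{"api": "arm_command", "payload": {
  "increments": [
    [[0,0,-30],0],
    [[0,0,-30],0],
    [[0,0,-30],0],
    [[0,0,-30],0],
    [[0,0,-30],0]
  ]
}}

```text
time: 3.45
ee_pos: [0.3804, 0.0837, 0.6005]
tcp_rot: [168.5, 0.1, 102.4]
wrist_force: [0.3, -0.1, -0.3]
opening: 0.0853
```

```bash
python3 -c "
from h import *
go([.40,.0887,.7])"
```

```text
t 3.45 q [ 1.2450e+01  2.0300e+00  5.3950e+01  1.3047e+02 -5.0000e-02 -1.0000e-02] p [0.3804 0.0837 0.6005] rpy [1.6855e+02 5.0000e-02 1.0244e+02] F [ 0.3 -0.1 -0.3] op 0.0853
units [ 0.02  1.58 -3.74] len 0.102 toolz [ 0.194  0.042 -0.98 ] toolx [-0.215  0.977 -0.001]
```

Request:
{"api": "arm_command", "payload": {
  "increments": [
    [[0,4,-12],0],
    [[0,4,-12],0],
    [[0,4,-12],0],
    [[0,4,-12],0],
    [[0,4,-12],0]
  ]
}}

```text
time: 3.95
ee_pos: [0.3942, 0.0868, 0.618]
tcp_rot: [165.7, 0.1, 102.4]
wrist_force: [-0.1, 0.1, -0.1]
opening: 0.0851
```

Request:
{"api": "arm_command", "payload": {
  "increments": [
    [[0,4,-12],0],
    [[0,4,-12],0],
    [[0,4,-12],0],
    [[0,4,-12],0],
    [[0,4,-12],0]
  ]
}}

```text
time: 4.45
ee_pos: [0.3954, 0.0871, 0.6361]
tcp_rot: [162.9, 0.1, 102.4]
wrist_force: [-0.1, 0.4, 0.4]
opening: 0.0854
```

```bash
python3 -c "
from h import *
go([.40,.0887,.7])"
```

```text
t 4.45 q [ 1.2460e+01  4.6500e+00  6.2210e+01  1.3046e+02 -6.0000e-02  0.0000e+00] p [0.3954 0.0871 0.6361] rpy [1.6290e+02 6.0000e-02 1.0244e+02] F [-0.1  0.4  0.4] op 0.0854
units [ 0.02  0.94 -2.39] len 0.064 toolz [ 0.287  0.062 -0.956] toolx [-0.215  0.977 -0.001]
```

Request:
{"api": "arm_command", "payload": {
  "increments": [
    [[0,0,-20],0],
    [[0,0,-20],0],
    [[0,0,-20],0],
    [[0,0,-20],0],
    [[0,0,-20],0]
  ]
}}

```text
time: 4.95
ee_pos: [0.3379, 0.0744, 0.6553]
tcp_rot: [160.0, 0.1, 102.4]
wrist_force: [0.6, 0.2, 0.3]
opening: 0.0854
```

Request:
{"api": "arm_command", "payload": {
  "increments": [
    [[0,3,-12],0],
    [[0,3,-12],0],
    [[0,3,-12],0],
    [[0,3,-12],0],
    [[0,3,-12],0]
  ]
}}

```text
time: 5.45
ee_pos: [0.3302, 0.0727, 0.6732]
tcp_rot: [157.2, 0.1, 102.4]
wrist_force: [-0.4, 0.4, -1.1]
opening: 0.0852
```

```bash
python3 -c "
from h import *
go([.40,.0887,.7])"
```

```text
t 5.45 q [ 1.2460e+01 -3.4500e+00  5.9790e+01  1.3045e+02 -6.0000e-02  0.0000e+00] p [0.3302 0.0727 0.6732] rpy [1.5722e+02 5.0000e-02 1.0244e+02] F [-0.4  0.4 -1.1] op 0.0852
units [0.02 3.06 0.12] len 0.076 toolz [ 0.378  0.083 -0.922] toolx [-0.215  0.977 -0.001]
```

Request:
{"api": "arm_command", "payload": {
  "increments": [
    [[0,4,-12],0],
    [[0,4,-12],0],
    [[0,4,-12],0],
    [[0,4,-12],0],
    [[0,4,-12],0]
  ]
}}

```text
time: 5.95
ee_pos: [0.3268, 0.072, 0.691]
tcp_rot: [154.4, 0.1, 102.4]
wrist_force: [0.4, -0.2, 0.2]
opening: 0.0856
```

Request:
{"api": "arm_command", "payload": {
  "increments": [
    [[0,4,-12],0],
    [[0,4,-12],0],
    [[0,4,-12],0],
    [[0,4,-12],0],
    [[0,4,-12],0]
  ]
}}

```text
time: 6.45
ee_pos: [0.3158, 0.0695, 0.7079]
tcp_rot: [151.6, 0.1, 102.4]
wrist_force: [-0.2, 0.6, 0.1]
opening: 0.0853
```

Request:
{"api": "arm_command", "payload": {
  "increments": [
    [[0,4,-12],0],
    [[0,4,-12],0],
    [[0,4,-12],0],
    [[0,4,-12],0],
    [[0,4,-12],0]
  ]
}}

```text
time: 6.95
ee_pos: [0.2993, 0.0659, 0.724]
tcp_rot: [148.8, 0.1, 102.4]
wrist_force: [0.9, 0.1, 0.8]
opening: 0.0857
```

```bash
python3 -c "
from h import *
go([.40,.0887,.7])"
```

```text
t 6.95 q [ 1.2460e+01 -5.3700e+00  6.6250e+01  1.3046e+02 -5.0000e-02 -2.0000e-02] p [0.2993 0.0659 0.724 ] rpy [1.4885e+02 5.0000e-02 1.0244e+02] F [0.9 0.1 0.8] op 0.0857
units [0.03 3.04 2.96] len 0.106 toolz [ 0.505  0.111 -0.856] toolx [-0.215  0.977 -0.001]
```

Request:
{"api": "arm_command", "payload": {
  "increments": [
    [[0,5,-12],0],
    [[0,5,-12],0],
    [[0,5,-12],0],
    [[0,5,-12],0],
    [[0,5,-12],0]
  ]
}}

```text
time: 7.45
ee_pos: [0.2894, 0.0636, 0.74]
tcp_rot: [146.1, 0.1, 102.4]
wrist_force: [0.1, 0.3, -1.0]
opening: 0.0854
```

Request:
{"api": "arm_command", "payload": {
  "increments": [
    [[0,5,-12],0],
    [[0,5,-12],0]
  ]
}}

```text
time: 7.65
ee_pos: [0.2788, 0.0613, 0.7547]
tcp_rot: [143.5, 0.1, 102.4]
wrist_force: [0.1, 0.1, 0.3]
opening: 0.0855
```

```bash
python3 -c "
from h import *
go([.42,.126,.35])"
```

```text
t 7.65 q [ 1.2450e+01 -6.1800e+00  7.0750e+01  1.3047e+02 -5.0000e-02 -3.0000e-02] p [0.2788 0.0613 0.7547] rpy [1.4355e+02 5.0000e-02 1.0244e+02] F [0.1 0.1 0.3] op 0.0855
units [ 1.33 -4.74 16.63] len 0.433 toolz [ 0.58   0.127 -0.804] toolx [-0.215  0.977 -0.001]
```

Request:
{"api": "arm_command", "payload": {
  "increments": [
    [[1.3,-4.7,16.6],0],
    [[1.3,-4.7,16.6],0],
    [[1.3,-4.7,16.6],0],
    [[1.3,-4.7,16.6],0],
    [[1.3,-4.7,16.6],0]
  ],
  "claw": 1,
  "force": 30
}}

```text
time: 8.15
ee_pos: [0.3352, 0.0865, 0.6022]
tcp_rot: [143.5, 0.1, 102.4]
wrist_force: [-0.6, -0.2, 1.1]
opening: 0.0122
```

```bash
python3 -c "
from h import *
go([.42,.139,.289])"
```

```text
t 8.15 q [ 16.33 -30.55  18.73 102.82  -2.36   3.1 ] p [0.3352 0.0865 0.6022] rpy [1.4349e+02 5.0000e-02 1.0244e+02] F [-0.6 -0.2  1.1] op 0.0122
units [ 1.33 -4.43 12.31] len 0.329 toolz [ 0.581  0.127 -0.804] toolx [-0.215  0.977 -0.001]
```

Request:
{"api": "arm_command", "payload": {
  "increments": [
    [[1.3,-4.4,12.3],0],
    [[1.3,-4.4,12.3],0],
    [[1.3,-4.4,12.3],0],
    [[1.3,-4.4,12.3],0],
    [[1.3,-4.4,12.3],0]
  ]
}}

```text
time: 8.65
ee_pos: [0.3999, 0.1259, 0.3626]
tcp_rot: [143.5, 0.1, 102.4]
wrist_force: [1.5, 0.2, 0.5]
opening: -0.0002
```

```bash
python3 -c "
from h import *
go([.42,.139,.289])"
```

```text
t 8.65 q [ 20.71 -43.83 -20.77  76.88  -4.95   6.63] p [0.3999 0.1259 0.3626] rpy [1.4353e+02 6.0000e-02 1.0244e+02] F [1.5 0.2 0.5] op -0.0002
units [ 0.34 -1.03  2.9 ] len 0.077 toolz [ 0.581  0.127 -0.804] toolx [-0.215  0.977 -0.001]
```

```bash
cat > fk.py <<'E'
import numpy as np,ast
from scipy.optimize import least_squares
rows=[ast.literal_eval(l) for l in open('log.txt')]
A=[];b=[]
def ph(q):
    q=np.radians(q);return q[1],q[1]-q[2],q[1]-q[2]+q[3]
def rowrz(q):
    r=[1,0];z=[0,1]
    for f in ph(q): s,c=np.sin(f),np.cos(f); r+=[s,c]; z+=[c,-s]
    return r,z
for q,p,_ in rows:
    r,z=rowrz(q);A+=[r,z];b+=[np.hypot(p[0],p[1])*np.cos(np.radians(np.degrees(np.arctan2(p[1],p[0]))-q[0])),p[2]]
A=np.array(A);b=np.array(b);x,res,rk,_=np.linalg.lstsq(A,b,rcond=1e-6)
def ik(r,z,tilt):
    f4=np.pi/2-np.radians(tilt)
    def e(v):
        q=[0,v[0],v[1],np.degrees(f4)-v[0]+v[1]];R,Z=rowrz(q);return [R@x-r,Z@x-z]
    s=least_squares(e,[-40,-20]);v=s.x;return v,np.degrees(f4)-v[0]+v[1],s.cost
if __name__=="__main__":
    print(x.round(3),rk,abs(A@x-b).max())
    for P in([.42,.139,.289],[.463,.149,.224],[.5,.157,.18],[.51,.16,.15],[.49,.228,.16],[.46,.22,.22]):
        print(P,ik(np.hypot(P[0],P[1]),P[2],36.5))
E
python3 fk.py
```

```text
[-0.     0.16   0.419  0.     0.036  0.518  0.001  0.417] 8 0.00021951740389625218
[0.42, 0.139, 0.289] (array([-45.16824855, -30.26033352]), np.float64(68.40791502435845), np.float64(2.6743785631545007e-23))
[0.463, 0.149, 0.224] (array([-40.94305078, -35.83682636]), np.float64(58.60622442310228), np.float64(1.4193224190764508e-14))
[0.5, 0.157, 0.18] (array([-35.48399508, -37.99554807]), np.float64(50.988447007524364), np.float64(4.9491574471594e-22))
[0.51, 0.16, 0.15] (array([-33.68239977, -40.33105413]), np.float64(46.8513456451104), np.float64(1.1906913046886668e-19))
[0.49, 0.228, 0.16] (array([-32.75485865, -38.70950894]), np.float64(47.545349707216694), np.float64(4.5090571084557646e-20))
[0.46, 0.22, 0.22] (array([-37.30828773, -34.5166785 ]), np.float64(56.291609234022914), np.float64(1.358362923322987e-13))
```

Request:
{"api": "arm_command", "payload": {
  "increments": [
    [[0.3,-1,2.9],0],
    [[0.3,-1,2.9],0],
    [[0.3,-1,2.9],0]
  ]
}}

```text
time: 8.95
ee_pos: [0.4196, 0.1379, 0.2832]
tcp_rot: [144.0, 0.1, 102.5]
wrist_force: [-0.9, 0.1, 0.6]
opening: -0.0001
```

```bash
cat >> h.py <<'E'
def wrist(tag):
    from workcell import camera
    o,R=st();c=camera("wrist");H=c["hand_eye"];Rc=R@H[:3,:3];tc=R@H[:3,3]+o["ee_pos"]
    c["R"]=Rc.T;c["t"]=-Rc.T@tc
    cv2.imwrite(f"pics/{tag}.png",c["frame"][:,:,::-1]);np.savez(tag+".npz",**{k:c[k] for k in("frame","range_z","K","R","t")})
    return c
E
python3 - <<'E'
from h import *
wrist("w1")
E
```

```text
t 8.95 q [ 21.56 -44.74 -30.37  68.74  -5.43   7.3 ] p [0.4196 0.1379 0.2832] rpy [1.4401e+02 1.3000e-01 1.0247e+02] F [-0.9  0.1  0.6] op -0.0001
```

View pics/w1.png

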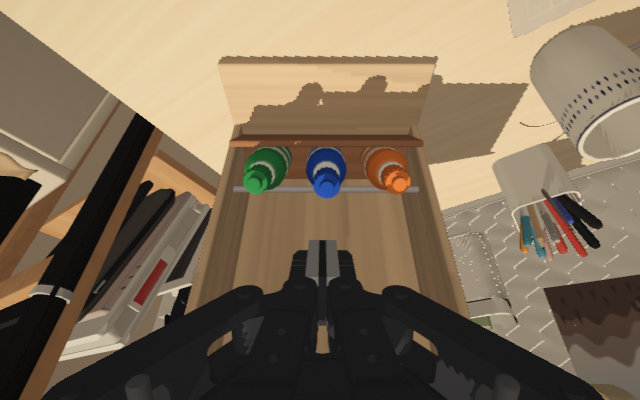

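```bash
cat >> h.py <<'E'
YAW=np.radians(12.5)
rx=np.array([np.cos(YAW),np.sin(YAW),0]);ry=np.array([-np.sin(YAW),np.cos(YAW),0])
a=-np.sin(np.radians(35))*rx+np.array([0,0,np.cos(np.radians(35))])
def caps(c,box=(230,420,140,205)):
    P=pts(c);hsv=cv2.cvtColor(c["frame"],cv2.COLOR_RGB2HSV);ok=c["range_z"]>0
    b=np.zeros(ok.shape,bool);b[box[2]:box[3],box[0]:box[1]]=1
    for nm,lo,hi in(("orange",3,13),("blue",105,125),("green",50,80)):
        m=b&ok&(hsv[...,0]>=lo)&(hsv[...,0]<=hi)&(hsv[...,1]>150)
        if m.sum()<20: print(nm,"few");continue
        q=P[m];s=q@a;t=q[s>np.percentile(s,98)-.003]
        n=np.cross(a,ry)
        mid=lambda v:(np.percentile(v,2)+np.percentile(v,98))/2
        ctr=a*np.median(t@a)+ry*mid(t@ry)+n*mid(t@n)
        print(nm,len(t),"top",ctr.round(4),"ext y,n",np.ptp(t@ry).round(4),np.ptp(t@n).round(4),"rackxy",(ctr@rx).round(4),(ctr@ry).round(4))
E
python3 - <<'E'
from h import *
caps(np.load("w1.npz"))
o=np.array([.563,.1715,0]);print(o@rx,o@ry)
E
```

```text
orange 159 top [0.4951 0.2292 0.1542] ext y,n 0.0126 0.0129 rackxy 0.533 0.1166
blue 171 top [0.5023 0.1592 0.1657] ext y,n 0.0128 0.0133 rackxy 0.5249 0.0467
green 160 top [0.5253 0.0932 0.1543] ext y,n 0.0133 0.0136 rackxy 0.533 -0.0228
0.5867740457989071 0.04557926257391669
```

```bash
python3 - <<'E'
from h import *
B=.533*rx+.0467*ry+np.array([0,0,.154])
print(B,a)
go(B+a*(.015+.011+.02))
E
```

```text
[0.51025804 0.16095534 0.154     ] [-0.55998038 -0.12414466  0.81915204]
t 9.0 q [ 21.54 -44.77 -30.04  68.82  -5.43   7.29] p [0.42   0.1379 0.2872] rpy [1.4374e+02 9.0000e-02 1.0246e+02] F [-0.1 -0.   1. ] op 0.0001
units [ 0.13 -0.11  4.66] len 0.117 toolz [ 0.578  0.126 -0.806] toolx [-0.216  0.976 -0.002]
```

Request:
{"api": "arm_command", "payload": {
  "increments": [
    [[0.05,-0.05,1.5],0],
    [[0.1,-0.1,3],0],
    [[0.13,-0.11,4.2],0],
    [[0.13,-0.11,4.66],0],
    [[0.13,-0.11,4.66],0]
  ]
}}

```text
time: 9.5
ee_pos: [0.4847, 0.1552, 0.192]
tcp_rot: [143.8, 0.1, 102.4]
wrist_force: [-0.1, -0.8, 0.0]
opening: -0.0001
```

```bash
python3 - <<'E'
from h import *
wrist("w2")
B=.533*rx+.0467*ry+np.array([0,0,.154])
go(B+a*.011)
go(B+a*.008)
E
```

```text
t 9.5 q [ 20.29 -37.44 -37.41  54.08  -4.71   6.29] p [0.4847 0.1552 0.192 ] rpy [1.4379e+02 1.0000e-01 1.0244e+02] F [-0.1 -0.8  0. ] op -0.0001
t 9.55 q [ 20.3  -37.52 -37.35  54.13  -4.71   6.29] p [0.4847 0.1553 0.1934] rpy [1.4369e+02 9.0000e-02 1.0244e+02] F [ 0.5 -0.   0.4] op -0.0002
units [ 0.   -0.08  1.45] len 0.036 toolz [ 0.579  0.126 -0.806] toolx [-0.215  0.977 -0.002]
t 9.55 q [ 20.3  -37.52 -37.35  54.13  -4.71   6.29] p [0.4847 0.1553 0.1934] rpy [1.4369e+02 9.0000e-02 1.0244e+02] F [ 0.5 -0.   0.4] op -0.0002
units [ 0.   -0.08  1.57] len 0.039 toolz [ 0.579  0.126 -0.806] toolx [-0.215  0.977 -0.002]
```

View pics/w2.png

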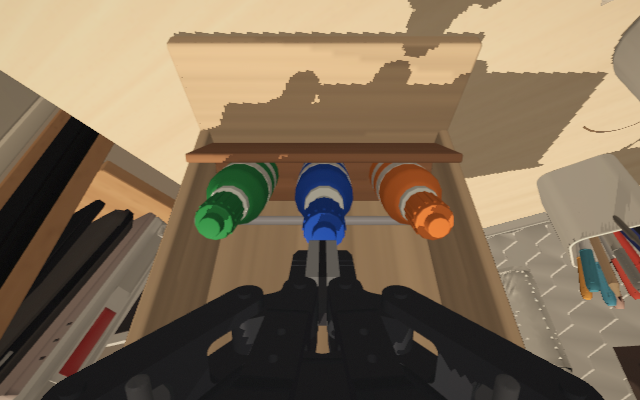

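Request:
{"api": "arm_command", "payload": {
  "increments": [
    [[0,-0.03,0.5],0],
    [[0,-0.05,0.85],0],
    [[0,-0.06,1.1],0],
    [[0,-0.07,1.35],0],
    [[0,-0.08,1.5],0]
  ]
}}

```text
time: 10.05
ee_pos: [0.5053, 0.1599, 0.1633]
tcp_rot: [143.6, 0.1, 102.4]
wrist_force: [-40.1, -9.5, 38.6]
opening: 0.0001
```

```bash
python3 - <<'E'
from h import *
B=.533*rx+.0467*ry+np.array([0,0,.154])
go(B+a*.008)
E
```

```text
t 10.05 q [ 19.85 -34.34 -39.05  49.1   -4.44   5.93] p [0.5053 0.1599 0.1633] rpy [1.4358e+02 7.0000e-02 1.0245e+02] F [-40.1  -9.5  38.6] op 0.0001
units [-0.   -0.05  0.1 ] len 0.003 toolz [ 0.58   0.127 -0.805] toolx [-0.216  0.976 -0.001]
```

Request:
{"api": "arm_command", "payload": {
  "increments": [
    [[0,0,-0.4],0],
    [[0,0,-1.5],0],
    [[0,0,-3],0],
    [[0,0,-3],0]
  ]
}}

```text
time: 10.45
ee_pos: [0.4616, 0.1505, 0.2288]
tcp_rot: [143.2, 0.0, 102.5]
wrist_force: [0.7, 0.7, 0.5]
opening: 0.0001
```

```bash
python3 - <<'E'
from h import *
c=wrist("w3");caps(c,(150,500,140,245))
E
```

```text
t 10.45 q [ 20.91 -41.05 -35.35  59.21  -5.06   6.77] p [0.4616 0.1505 0.2288] rpy [1.4321e+02 2.0000e-02 1.0246e+02] F [0.7 0.7 0.5] op 0.0001
orange 263 top [0.4951 0.2293 0.154 ] ext y,n 0.0136 0.0132 rackxy 0.533 0.1167
blue 262 top [0.5102 0.1611 0.1541] ext y,n 0.0133 0.0134 rackxy 0.533 0.0469
green 219 top [0.5245 0.0933 0.1538] ext y,n 0.0133 0.0129 rackxy 0.5323 -0.0224
```

View pics/w3.png

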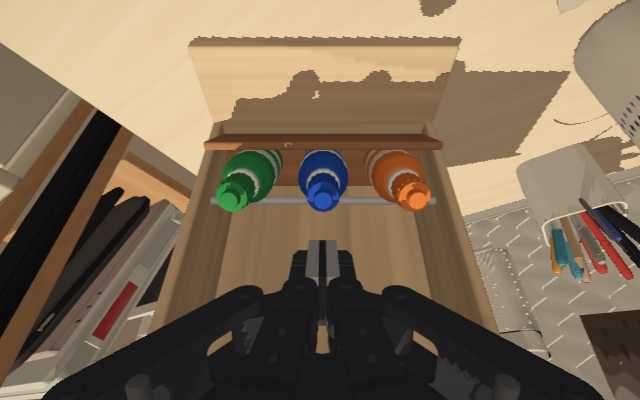

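```bash
python3 - <<'E'
from h import *
B=.533*rx+.1167*ry+np.array([0,0,.154])
go(B+a*.06)
E
```

```text
t 10.5 q [ 20.9  -40.93 -35.5   59.07  -5.05   6.76] p [0.4619 0.1506 0.2265] rpy [1.4333e+02 3.0000e-02 1.0247e+02] F [ 0.1 -0.2  0.1] op -0.0
units [ 2.79 -0.08  1.11] len 0.075 toolz [ 0.583  0.128 -0.802] toolx [-0.216  0.976 -0.001]
```

Request:
{"api": "arm_command", "payload": {
  "increments": [
    [[1.4,0,0],0],
    [[2.79,-0.05,0.3],0],
    [[2.79,-0.08,0.8],0],
    [[2.79,-0.08,1.1],0],
    [[2.79,-0.08,1.1],0]
  ],
  "claw": 0
}}

```text
time: 11.0
ee_pos: [0.4613, 0.221, 0.2007]
tcp_rot: [143.5, 0.1, 102.4]
wrist_force: [0.0, -0.7, 0.5]
opening: 0.0426
```

```bash
python3 - <<'E'
from h import *
c=wrist("w4")
B=.533*rx+.1167*ry+np.array([0,0,.154])
go(B-a*.021)
E
```

```text
t 11.0 q [ 31.67 -35.87 -35.55  55.42 -11.38  15.61] p [0.4613 0.221  0.2007] rpy [1.4352e+02 1.1000e-01 1.0243e+02] F [ 0.  -0.7  0.5] op 0.0426
t 11.05 q [ 31.64 -35.92 -35.49  55.46 -11.39  15.63] p [0.4614 0.2208 0.2018] rpy [1.4345e+02 8.0000e-02 1.0239e+02] F [-0.4 -0.1  0.1] op 0.0425
units [ 0.05 -0.05  3.2 ] len 0.08 toolz [ 0.582  0.127 -0.803] toolx [-0.215  0.977 -0.001]
```

View pics/w4.png

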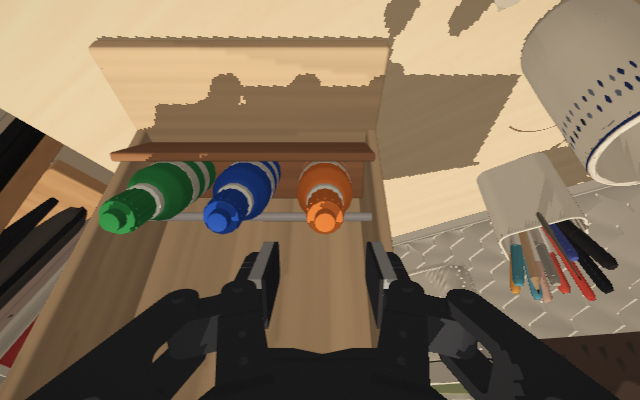

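Orange (325,215) is centred between the pads (275–370). Descend.

Request:
{"api": "arm_command", "payload": {
  "increments": [
    [[0.05,0,0.9],0],
    [[0.05,-0.03,1.8],0],
    [[0.05,-0.05,2.6],0],
    [[0.05,-0.05,3.1],0],
    [[0.05,-0.05,3.2],0]
  ]
}}

```text
time: 11.55
ee_pos: [0.507, 0.2309, 0.1355]
tcp_rot: [143.5, 0.1, 102.3]
wrist_force: [-0.1, 0.4, -0.7]
opening: 0.0424
```

```bash
python3 - <<'E'
from h import *
c=wrist("w5")
B=.533*rx+.1167*ry+np.array([0,0,.154])
go(B-a*.021)
E
```

```text
t 11.55 q [ 29.48 -28.53 -38.61  44.74 -10.2   13.91] p [0.507  0.2309 0.1355] rpy [1.4355e+02 1.1000e-01 1.0229e+02] F [-0.1  0.4 -0.7] op 0.0424
t 11.6 q [ 29.51 -28.57 -38.57  44.76 -10.21  13.91] p [0.507  0.2312 0.1362] rpy [1.4351e+02 1.0000e-01 1.0231e+02] F [-0.6 -0.7  0.1] op 0.0428
units [ 0.03  0.02 -0.02] len 0.001 toolz [ 0.581  0.125 -0.804] toolx [-0.213  0.977 -0.002]
```

View pics/w5.png

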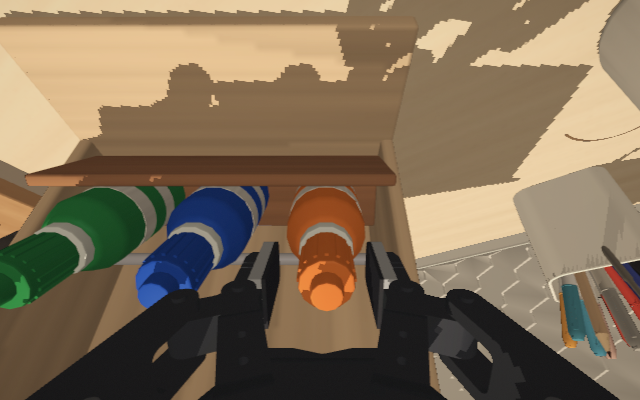

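Request:
{"api": "arm_command", "payload": {
  "increments": [
    [[0,0,0],0],
    [[0,0,0],0],
    [[0,0,0],0],
    [[0,0,0],0],
    [[0,0,0],0]
  ],
  "claw": 1,
  "force": 70
}}

```text
time: 12.1
ee_pos: [0.5066, 0.2324, 0.1377]
tcp_rot: [143.4, -0.0, 102.5]
wrist_force: [-5.0, 5.5, 1.5]
opening: 0.0225
```

```bash
python3 - <<'E'
from h import *
B=.533*rx+.1167*ry+np.array([0,0,.154])
o,R=st();print((R.T@a*.018/.025).round(3))
E
```

```text
t 12.1 q [ 29.58 -28.67 -38.51  44.82 -10.07  13.91] p [0.5066 0.2324 0.1377] rpy [ 1.4344e+02 -3.0000e-02  1.0246e+02] F [-5.   5.5  1.5] op 0.0225
[ 0.    0.02 -0.72]
```

Request:
{"api": "arm_command", "payload": {
  "increments": [
    [[0,0,-0.15],0],
    [[0,0,-0.3],0],
    [[0,0.01,-0.45],0],
    [[0,0.02,-0.6],0],
    [[0,0.02,-0.68],0]
  ]
}}

```text
time: 12.6
ee_pos: [0.4971, 0.2304, 0.151]
tcp_rot: [143.4, -0.0, 102.5]
wrist_force: [33.6, 11.0, -27.3]
opening: 0.0229
```

```bash
python3 - <<'E'
from h import *
c=wrist("w6");caps(c,(0,450,180,340))
o,R=st();print((o["ee_pos"]-np.array([.5066,.2324,.1377]))@a)
E
```

```text
t 12.6 q [ 30.   -30.34 -38.04  47.04 -10.31  14.27] p [0.4971 0.2304 0.151 ] rpy [ 1.4344e+02 -4.0000e-02  1.0246e+02] F [ 33.6  11.  -27.3] op 0.0229
orange 813 top [0.4857 0.2275 0.1672] ext y,n 0.0136 0.0145 rackxy 0.5234 0.117
blue 671 top [0.5098 0.1617 0.1539] ext y,n 0.0148 0.0137 rackxy 0.5327 0.0475
green 724 top [0.525  0.0936 0.154 ] ext y,n 0.0152 0.0136 rackxy 0.5328 -0.0222
t 12.65 q [ 30.   -30.33 -38.04  46.99 -10.31  14.27] p [0.4973 0.2305 0.1509] rpy [ 1.4342e+02 -4.0000e-02  1.0246e+02] F [ 14.3   6.  -13.2] op 0.0223
0.016247419593054632
```

View pics/w6.png

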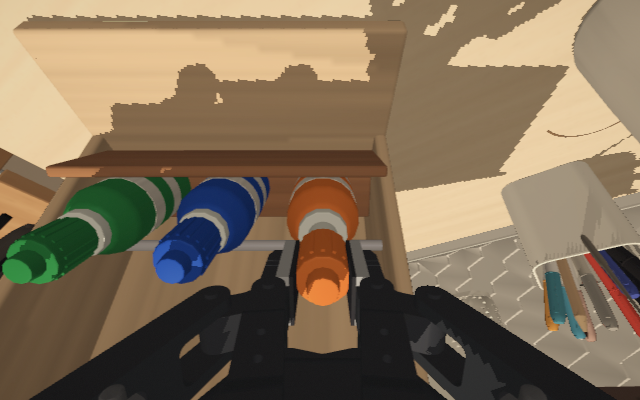

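Orange is up 16 mm with the stop felt. Release (hold position), then back off along the axis.

Request:
{"api": "arm_command", "payload": {
  "increments": [
    [[0,0,0],0],
    [[0,0,0],0],
    [[0,0,0],0],
    [[0,0,0],0],
    [[0,0,0],0]
  ],
  "claw": 0
}}

```text
time: 13.15
ee_pos: [0.4974, 0.2305, 0.1513]
tcp_rot: [143.4, -0.1, 102.5]
wrist_force: [0.1, -0.5, 0.1]
opening: 0.0426
```

Request:
{"api": "arm_command", "payload": {
  "increments": [
    [[0,0,-0.8],0],
    [[0,0,-1.8],0],
    [[0,0,-3],0],
    [[0,0,-4],0],
    [[0,0,-4],0]
  ]
}}

```text
time: 13.65
ee_pos: [0.4392, 0.218, 0.2358]
tcp_rot: [143.1, -0.2, 102.5]
wrist_force: [0.5, 0.4, 0.0]
opening: 0.0428
```

```bash
python3 - <<'E'
from h import *
from workcell import camera
c=wrist("w7");caps(c,(60,480,140,300))
cv2.imwrite("pics/s7.png",camera("side")["frame"][:,:,::-1])
E
```

```text
t 13.65 q [ 33.13 -38.83 -33.34  60.34 -12.1   16.85] p [0.4392 0.218  0.2358] rpy [143.08  -0.16 102.48] F [0.5 0.4 0. ] op 0.0428
orange 269 top [0.4862 0.2275 0.1672] ext y,n 0.0131 0.0134 rackxy 0.5239 0.1169
blue 246 top [0.5103 0.1617 0.1543] ext y,n 0.013 0.0133 rackxy 0.5332 0.0474
green 239 top [0.5249 0.0937 0.1539] ext y,n 0.0135 0.0123 rackxy 0.5328 -0.0222
```

View pics/w7.png

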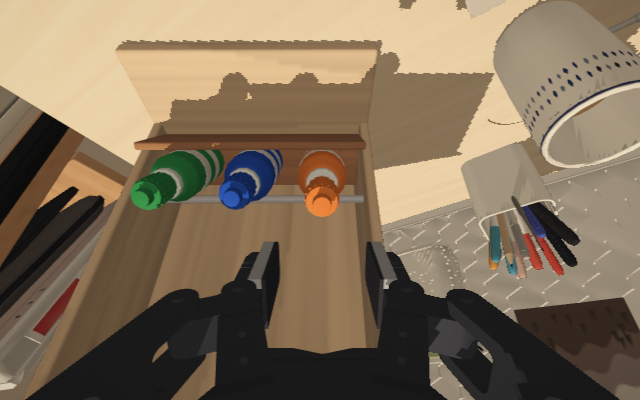

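View pics/s7.png

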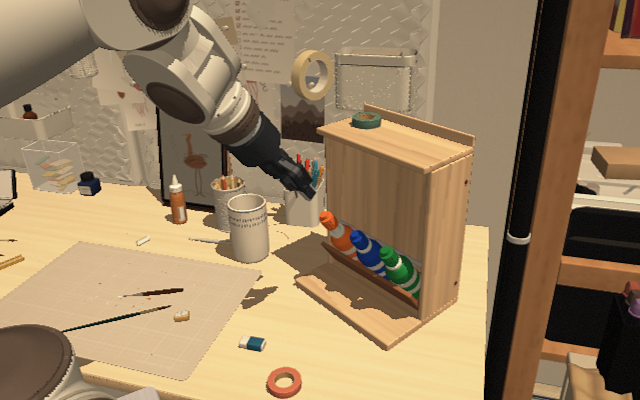

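Orange is open (top z about 0.167), blue and green are shut (about 0.154), the mug and tape have not moved, and the arm is clear of everything.

```bash
python3 -c "
from workcell import job_done
print(job_done())"
```

```text
the job is handed in; nothing more can be done
None
```

I pressed the blue cap fully shut, then pulled the orange cap fully open, and handed the job in at about 13.8 s of the 48 s allowed. No verdict was reported.

- **Tool angle:** The moves can't tilt the tool directly. I tilted it about 36° by driving it up against the wrist joint's limit in the rack's own direction, so each cap was worked along its leaning axis.
- **Blue cap:** I pressed it with the closed fingertips until it hit its stop. The wrist force reached about 56 N, under the 120 N limit. The nozzle top then measured 0.154 m high, the same as the shut caps.
- **Orange cap:** I gripped it at 70 N, pulled it 16 mm to its stop, then let go and backed off. Its top measured 0.167 m after release, which means it is about 16 mm out.
- **Green cap:** It still measured 0.154 m, shut.
- **Mug and tape roll:** They looked unmoved in the last side picture. I judged this by eye and did not measure it.
- **Arm:** The last reading showed no contact force, and the gripper was clear of everything.

No check failed or disagreed.

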